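Show how a sample label is made

TASK

Show the new assistant what is used to make a sample label by pointing, in this order, at the small roll of labels, the wooden hand stamp and the ink pad: bring the fingertips about three centimetres above the middle of each, pointing straight down, and stay still there for two seconds. Touch, move and lift nothing, and pass high over the tape roll, timer, beaker and card tray so that you do not point at them. Finish with the hand raised well clear, the fingertips at least 15 cm above the desk.

Things in the scene. Friction and masses are not known exactly. Their poses are not given: they have to be found in the camera images.
- label_roll: the small roll of paper labels lying flat, a squat white ring 52 mm across and 25 mm high with a small core hole (not the larger, flatter roll of tape). Origin: middle of its underside, z up. Stands loose on the desk (z = 0).
- stamp: wooden hand stamp standing on its rubber: oblong foot 20 x 50 mm, 17 mm high, with an upright turned knob 23 mm thick over its middle; 56 mm high in all. Origin: middle of its underside, z up. Stands loose on the desk (z = 0).
- ink_pad: closed ink pad: a flat plain dark slab 66 (x) x 100 (y) x 15 mm high, lying among the other loose things on the desk in front of the microscope or to its side (not the larger glossy phone, which lies far to the left). Origin: middle of its underside, z up. Stands loose on the desk (z = 0).
- tape_roll: not to be pointed at: wide thin roll of sticky tape lying flat, 98 x 110 mm, 24 mm high, with a large hole. Origin: middle of its underside, z up. Stands loose on the desk (z = 0).
- timer: not to be pointed at: small kitchen timer with buttons and a display, 58 x 64 x 22 mm high. Origin: middle of its underside, z up. Stands loose on the desk (z = 0).
- beaker: not to be pointed at: open clear glass beaker, 48 mm across, 58 mm high. Origin: middle of its underside, z up. Stands loose on the desk (z = 0).
- card_tray: not to be pointed at: shallow open white card tray, 84 x 98 x 27 mm high. Origin: middle of its underside, z up. Stands loose on the desk (z = 0).
- wash_bottle: not to be touched: plastic wash bottle with a bent spout, 57 mm thick, 136 mm high, fixed left of the microscope, behind the loose things. The body axis stands 15 mm along +x of its origin (underside).
- microscope: not to be touched: fixed microscope, 401 mm high, at the back of the middle of the desk. Origin: under its foot; -x of it faces the robot. Foot and stage reach 85 mm to -x, 70 mm to either side; the eyepieces reach 136 mm to -x, 47 mm to either side, at 345 to 395 mm height, where the wrist can strike them: cross it with the TCP near x = 0.42.
There are look-alikes about, which are no part of the job. Of the things that look like the stamp, take the one that is farthest from the robot's base at the start. What is shaped like the label_roll but turquoise is not meant.

How it is judged:
On the way, in this order (a step that is already met when the one before it is completed fails the run):
1. the hand points at the label roll for 1.5 s: TCP within 25 mm of its middle seen from above, 15 to 85 mm above its top, fingers within 35 degrees of plumb (horizontal distance between the grasp point and label_roll below 0.025 m and z of the grasp point in the frame of label_roll between 0.04 and 0.11 m and angle between the grasp point's own z axis and vertical above 2.53 rad), for 1.5 s.
2. the hand points at the stamp for 1.5 s: TCP within 25 mm of its middle seen from above, 15 to 85 mm above its top, fingers within 35 degrees of plumb (horizontal distance between the grasp point and stamp below 0.025 m and z of the grasp point in the frame of stamp between 0.071 and 0.141 m and angle between the grasp point's own z axis and vertical above 2.53 rad), for 1.5 s.
3. the hand points at the ink pad for 1.5 s: TCP within 30 mm of its middle seen from above, 15 to 85 mm above its top, fingers within 35 degrees of plumb (horizontal distance between the grasp point and ink_pad below 0.03 m and z of the grasp point in the frame of ink_pad between 0.03 and 0.1 m and angle between the grasp point's own z axis and vertical above 2.53 rad), for 1.5 s.
At the end, for the whole second after the job is handed in: After the three pointings the TCP is more than 0.15 m above the desk, and all seven loose things lie at rest within 5 mm of where they started (height (world z) of the grasp point above 0.15 m and distance of each of label_roll, tape_roll, stamp, timer, ink_pad, beaker, card_tray from where it was at the start of the episode below 0.005 m and linear speed of each of label_roll, tape_roll, stamp, timer, ink_pad, beaker, card_tray below 0.02 m/s); the robot touches nothing.
It fails at once if the robot touches something (contact force between any of the fingers, the arm and anything else above 0.3 N).
It fails at once if one of the loose things is moved or lifted (5 mm) (distance of any of label_roll, tape_roll, stamp, timer, ink_pad, beaker, card_tray from where it was at the start of the episode above 0.005 m).
It fails at once if the hand points at another thing: TCP lower than 0.10 m and within 30 mm of the middle of the tape roll, timer, beaker or card tray, seen from above ((horizontal distance between the grasp point and tape_roll below 0.03 m and height (world z) of the grasp point below 0.1 m) or (horizontal distance between the grasp point and timer below 0.03 m and height (world z) of the grasp point below 0.1 m) or (horizontal distance between the grasp point and beaker below 0.03 m and height (world z) of the grasp point below 0.1 m) or (horizontal distance between the grasp point and card_tray below 0.03 m and height (world z) of the grasp point below 0.1 m)).
It also fails if it takes over 53 s, if anything falls off the work surface, if the arm or the gripper's body presses on something with over 40 N, if the wrist force passes 120 N, or if a joint passes its speed limit or range.

ROBOT

A 7-joint arm with a two-finger parallel gripper is mounted at the origin on a cart in front of the work surface, level with it; the furniture and walls round the work are solid. World frame = base frame: x ahead of the robot, y to its left, z up, the work surface at z = 0. Lengths are in m, angles in rad, forces in N, time in s.
With the tool pointing down it reaches from about 0.4 to 0.85 m from the base axis. Payload 10.4 kg.
Tool frame: the origin (TCP) lies between the finger pads, 19 mm behind the fingertips; this is the grasp point; z points along the fingers, y is the line along which they close (so a half turn about z gives the same grasp; the last joint's range is limited). The gripper opens to 87 mm and grips with 3 to 60 N. Pads are 19 mm wide; open, the fingers measure 117 mm over their backs; the gripper's body (75 mm by 190 mm) begins 51 mm behind the grasp point.
Start: joints at [-1.264, 0.332, -0.065, 1.46, 0.022, 1.35, -0.088], TCP at [0.202, 0.591, 0.241] pointing down, gripper open.
Joint ranges: [-2.6, 2.6], [-0.5, 2.12], [-1.47, 1.34], [0.16, 2.42], [-1.27, 4.41], [0.06, 2.06], [-2.6, 2.6]. Speed limits (rad/s): [2.22, 2.22, 2.79, 2.79, 3.14, 3.14, 3.14].

INTERFACE

Orientations are given as [roll, pitch, yaw] about the fixed x, y, z axes, in that order (R = Rz(yaw) Ry(pitch) Rx(roll)).
In Python, from rig import robot gives the robot as it stands.
- The arm moves only by the shell command python3 -m crank 'ROWS' [OPENING]. ROWS is JSON, a list of rows, each an object of numbers: "x", "y", "z": the shift along the tool's x, y, z in mm; "rx", "ry", "rz": the turn, a rotation vector about the tool's x, y, z in rad. In form: [{"x": .., "y": .., "z": .., "rx": .., "ry": .., "rz": ..}, ...]. A call has exactly 5 rows; each row shifts and turns the commanded pose from where the row before left it, along the tool's axes as they then stand; what a row does not reach is not made up. A row lasts 1/12 s, in which the tool goes at most 41.7 mm and 7.16 degrees, less where a joint would pass 70% of its speed; a pose out of reach is approached as far as the arm can. A call with a gripper value outside its range is refused whole. OPENING is the closure in counts, from 0 (fully open) to 255 (shut), set as the call begins (- or left out, the last holds). The fingers move at their own pace and stop on an object; the grip force is fixed at half the most. Time passes only in rows, so rows that do not move let the fingers close, or fill a call up. It gives the time, the measured TCP pose, the force, the opening and the grip force at its end, in the units of the state.
- robot.get_state(): the state, without advancing time (a new reading comes with each control period).
- robot.capture(name): name is "scene" or "top"; returns the picture (400x640x3 uint8, blue, green, red); there is no depth.
- robot.calibration(name): a dict with "intrinsics" (3x3 intrinsics, pixels), "R" (3x3) and "t" (3): a world point X has camera coordinates R X + t. Camera axes: x right, y down, z forward; pixel columns grow to the right and rows downward; lengths in m; the calibration is good to about 2 mm. A picture is of the moment at which its call begins. calibration takes no time and is no camera call.
- robot.finish_job(): hands the job in; it is judged then, once.
The state is a dict: "time": time; "qpos": joint angles; "joint_velocities": joint speeds; "tau": joint torques, N m; "ee_pos": TCP position; "ee_rot": TCP orientation; "force": force on the tool from outside, world axes, zero at the start; "moment": the same for the moment, N m; "gripper_width": finger opening in m; "grip_force": force on a finger pad.
Only numpy, scipy, OpenCV 4.12 (cv2) and the standard library are available. Lean on these libraries where they do the work, as an engineer would, in place of code of your own. Each camera call takes 0.05 s, during which the arm holds its last target. There are 200 camera calls.

## Working session

There is one attempt and no reset: what is moved stays moved. The work goes in short steps, Python scripts to look and compute and a shell command to move; the robot and the scene stay as the last step left them, time stands still between calls to the robot, and variables do not carry over. Pictures are saved under pics/ and viewed, at most 10 in all, crops included, and the job is handed in when it is done.

```bash
mkdir -p pics && python3 - <<'E'
from rig import robot
import cv2,numpy as np
for n in("scene","top"):
    im=robot.capture(n);cv2.imwrite(f"pics/{n}0.png",im)
    c=robot.calibration(n);R=np.array(c["R"]);print(n,c["intrinsics"],"C",-R.T@np.array(c["t"]),"fwd",R[2])
s=robot.get_state();print(s["time"],s["ee_pos"],s["ee_rot"],s["gripper_width"])
E
```

```text
scene [[479.2624148    0.         323.58901915]
 [  0.         479.2624148  201.97155171]
 [  0.           0.           1.        ]] C [-0.36386141 -0.6488936   0.5671753 ] fwd [ 0.742216    0.51254462 -0.43175621]
top [[387.72650184   0.         315.96900951]
 [  0.         387.72650184 201.45419103]
 [  0.           0.           1.        ]] C [ 0.32030588 -0.03646822  1.20386926] fwd [ 0.1829654  -0.00336262 -0.9831136 ]
0.1 [0.20229108 0.59103427 0.24052988] [-3.14034525e+00  2.06938536e-05  2.81180316e+00] 0.08673307879863605
```

View pics/scene0.png

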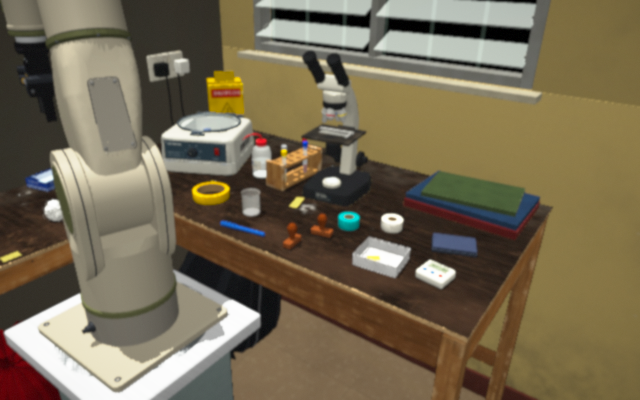

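View pics/top0.png

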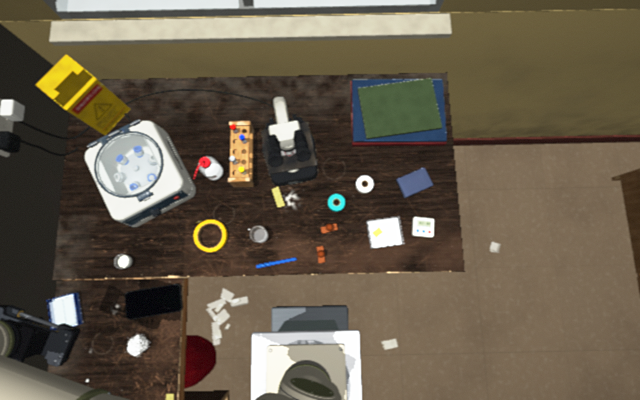

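Scene view / top view pixels:
- **Label roll:** white ring at scene (392,223), top (365,184). The turquoise look-alike is at top (336,202).
- **Stamps:** two, at top (329,228), scene (321,225), and at top (321,254), scene (291,237).
- **Ink pad:** dark blue slab at top (414,181), scene (455,244). The phone at top (153,302) is not meant, and neither are the books at (400,110).
- **Not to be pointed at:** tape roll (210,236), beaker (259,234), tray (385,233), timer (424,227).

Next I measure these and check them in one crop.

```bash
cat > h.py <<'E'
import numpy as np
from rig import robot
def cam(n):
    c=robot.calibration(n);K,R,t=(np.array(c[k]) for k in("intrinsics","R","t"));return K,R,t.ravel()
def plane(n,p,z):
    K,R,t=cam(n);C=-R.T@t;d=R.T@np.linalg.inv(K)@[p[0],p[1],1];return C+d*(z-C[2])/d[2]
def tri(p,q):
    A=[];b=[]
    for n,u in(("scene",p),("top",q)):
        K,R,t=cam(n);C=-R.T@t;d=R.T@np.linalg.inv(K)@[u[0],u[1],1];d/=np.linalg.norm(d)
        P=np.eye(3)-np.outer(d,d);A.append(P);b.append(P@C)
    return np.linalg.solve(sum(A),sum(b))
E
python3 - <<'E'
from h import *
import cv2
S=cv2.imread("pics/scene0.png");T=cv2.imread("pics/top0.png")
hs=lambda im:cv2.cvtColor(im,cv2.COLOR_BGR2HSV)
def blobs(im,box,lo,hi):
    x0,y0,x1,y1=box;m=cv2.inRange(hs(im)[y0:y1,x0:x1],lo,hi)
    n,l,st,c=cv2.connectedComponentsWithStats(m)
    return [((c[i]+[x0,y0]).round(1),(st[i,:4]+[x0,y0,0,0]).tolist(),int(st[i,4])) for i in range(1,n) if st[i,4]>25]
W=((0,0,140),(180,70,255));O=((0,120,50),(14,255,255));B=((100,70,40),(130,255,255))
for nm,a,b,f in(("roll",(375,205,410,240),(350,170,380,197),W),("stamp",(275,205,340,255),(310,215,345,268),O),("pad",(425,225,485,262),(390,160,440,200),B)):
    for n,im,bx in(("scene",S,a),("top",T,b)):
        for r in blobs(im,bx,*f):
            print(nm,n,r,[plane(n,r[0],z)[:2].round(3) for z in(0,.015,.025,.056)])
for nm,p,z in(("tape",(210,236),.02),("timer",(424,227),.02),("beaker",(259,234),.05),("tray",(385,233),.02),("microscope foot",(290,165),.05),("microscope foot front",(290,180),.03),("turq",(336,202),.025)):print(nm,plane("top",p,z).round(3))
a=cv2.resize(T[160:270,305:440],None,fx=5.5,fy=5.5,interpolation=2)
cv2.imwrite("pics/crop.png",a[:600])
b=cv2.resize(S[200:260,270:490],None,fx=3.6,fy=3.6,interpolation=2);cv2.imwrite("pics/crops.png",b)
E
```

```text
roll scene (array([391.5, 222. ]), [381, 213, 23, 19], 349) [array([ 0.622, -0.179]), array([ 0.596, -0.192]), array([ 0.579, -0.2  ]), array([ 0.525, -0.226])]
roll top (array([364.3, 183.6]), [356, 175, 18, 18], 237) [array([ 0.599, -0.196]), array([ 0.595, -0.194]), array([ 0.593, -0.192]), array([ 0.586, -0.188])]
stamp scene (array([321.4, 226.5]), [309, 212, 26, 27], 420) [array([ 0.493, -0.053]), array([ 0.47 , -0.068]), array([ 0.455, -0.079]), array([ 0.408, -0.111])]
stamp scene (array([291. , 237.4]), [279, 219, 26, 36], 491) [array([ 0.405, -0.027]), array([ 0.385, -0.044]), array([ 0.371, -0.055]), array([ 0.329, -0.089])]
stamp scene (array([278.9, 229. ]), [275, 224, 8, 9], 29) [array([0.419, 0.022]), array([0.398, 0.004]), array([ 0.384, -0.008]), array([ 0.342, -0.044])]
stamp top (array([328.8, 227.8]), [320, 223, 19, 11], 159) [array([ 0.46 , -0.079]), array([ 0.458, -0.078]), array([ 0.457, -0.078]), array([ 0.453, -0.077])]
stamp top (array([320.3, 254. ]), [315, 245, 11, 19], 161) [array([ 0.379, -0.05 ]), array([ 0.379, -0.05 ]), array([ 0.378, -0.05 ]), array([ 0.377, -0.05 ])]
pad scene (array([454. , 243.4]), [432, 234, 45, 21], 696) [array([ 0.618, -0.347]), array([ 0.592, -0.355]), array([ 0.574, -0.361]), array([ 0.521, -0.377])]
pad top (array([414.2, 182.1]), [396, 168, 37, 30], 633) [array([ 0.6  , -0.355]), array([ 0.597, -0.351]), array([ 0.595, -0.348]), array([ 0.587, -0.34 ])]
tape [0.44  0.286 0.02 ]
timer [ 0.454 -0.37   0.02 ]
beaker [0.44  0.131 0.05 ]
tray [ 0.438 -0.25   0.02 ]
microscope foot [0.651 0.037 0.05 ]
microscope foot front [0.608 0.039 0.03 ]
turq [ 0.537 -0.102  0.025]
```

View pics/crop.png

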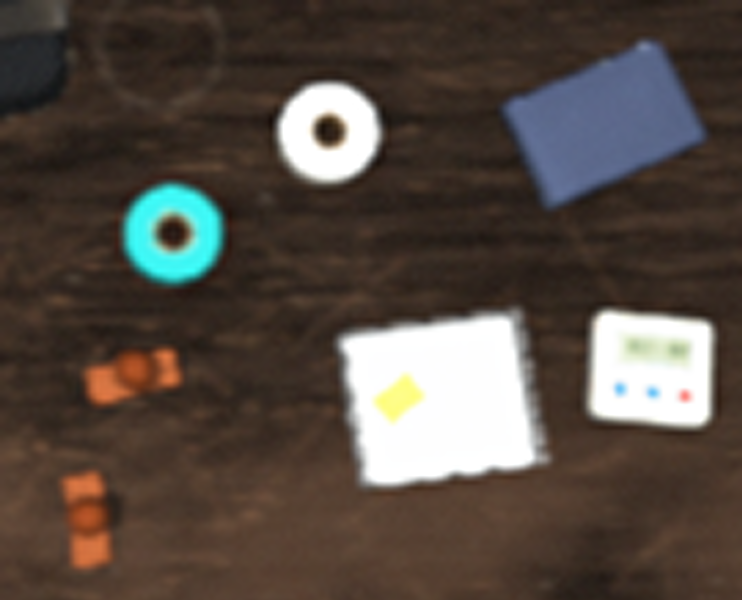

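View pics/crops.png

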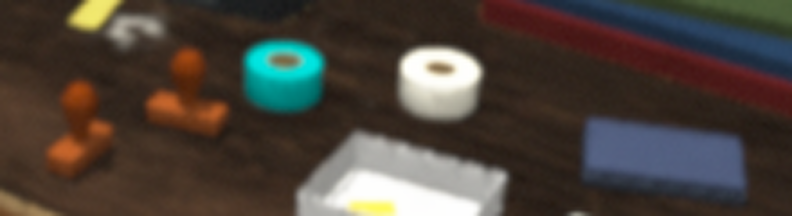

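The crops confirm the choices. The far stamp is at about (0.458, -0.078), r = 0.465 against 0.38 for the other. The white roll's hole is at scene (392.2,218.9), top (365,183.6). The dark slab is at top (414,182). I'll check heights by two-view triangulation and square the tool's yaw in the same step.

```bash
python3 - <<'E'
from h import *
print("roll top",tri((392.2,218.9),(365,183.6)).round(3))
print("knob top",tri((322.2,215),(329.9,227.3)).round(3))
print("pad",tri((454,243.4),(414.2,182.1)).round(3))
E
python3 -m crank '[{"rz":-0.11},{"rz":-0.11},{"rz":-0.11},{},{}]'
```

```text
roll top [ 0.593 -0.194  0.026]
knob top [ 0.455 -0.08   0.056]
pad [ 0.598 -0.353  0.011]invalid input at $[0]: expected keys x, y, z, rx, ry, rz
```

```bash
python3 -m crank '[{"x":0,"y":0,"z":0,"rx":0,"ry":0,"rz":-0.06},{"x":0,"y":0,"z":0,"rx":0,"ry":0,"rz":-0.09},{"x":0,"y":0,"z":0,"rx":0,"ry":0,"rz":-0.09},{"x":0,"y":0,"z":0,"rx":0,"ry":0,"rz":-0.06},{"x":0,"y":0,"z":0,"rx":0,"ry":0,"rz":-0.03}]'
python3 -m crank '[{"x":-5,"y":-10,"z":0,"rx":0,"ry":0,"rz":0},{"x":-11,"y":-20,"z":0,"rx":0,"ry":0,"rz":0},{"x":-11,"y":-20,"z":0,"rx":0,"ry":0,"rz":0},{"x":-11,"y":-20,"z":0,"rx":0,"ry":0,"rz":0},{"x":-11,"y":-20,"z":0,"rx":0,"ry":0,"rz":0}]'
```

```text
time: 0.52
ee_pos: [0.2024, 0.5911, 0.2408]
ee_rot: [-3.141, -0.0, -3.138]
force: [1.0, 0.6, -0.6]
gripper_width: 0.0872
grip_force: 0.0
time: 0.93
ee_pos: [0.2522, 0.4994, 0.241]
ee_rot: [-3.141, -0.0, 3.14]
force: [0.9, -0.4, 0.5]
gripper_width: 0.0867
grip_force: 0.0
```

```bash
for i in 1; do
python3 -m crank '[{"x":-12,"y":-27,"z":0,"rx":0,"ry":0,"rz":0},{"x":-12,"y":-27,"z":0,"rx":0,"ry":0,"rz":0},{"x":-12,"y":-27,"z":0,"rx":0,"ry":0,"rz":0},{"x":-12,"y":-27,"z":0,"rx":0,"ry":0,"rz":0},{"x":-12,"y":-27,"z":0,"rx":0,"ry":0,"rz":0}]'
python3 -m crank '[{"x":-12,"y":-27,"z":0,"rx":0,"ry":0,"rz":0},{"x":-12,"y":-27,"z":0,"rx":0,"ry":0,"rz":0},{"x":-12,"y":-27,"z":0,"rx":0,"ry":0,"rz":0},{"x":-12,"y":-27,"z":0,"rx":0,"ry":0,"rz":0},{"x":-12,"y":-27,"z":0,"rx":0,"ry":0,"rz":0}]'
done; python3 -c "
from rig import robot;print([round(float(q),2) for q in robot.get_state()['qpos']])"
```

```text
time: 1.35
ee_pos: [0.3119, 0.364, 0.241]
ee_rot: [3.142, -0.0, 3.14]
force: [2.1, -0.1, -0.2]
gripper_width: 0.0871
grip_force: 0.0
time: 1.77
ee_pos: [0.3716, 0.2291, 0.241]
ee_rot: [3.141, -0.0, 3.14]
force: [0.3, 0.5, 0.6]
gripper_width: 0.0872
grip_force: 0.0
[-0.83, -0.1, 0.17, 1.93, 0.02, 1.3, 0.9]
```

```bash
python3 -m crank '[{"x":-12,"y":-26,"z":0,"rx":0,"ry":0,"rz":0},{"x":-12,"y":-26,"z":0,"rx":0,"ry":0,"rz":0},{"x":-12,"y":-26,"z":0,"rx":0,"ry":0,"rz":0},{"x":-8,"y":-26,"z":0,"rx":0,"ry":0,"rz":0},{"x":-5,"y":-26,"z":0,"rx":0,"ry":0,"rz":0}]'
python3 -m crank '[{"x":0,"y":-29,"z":0,"rx":0,"ry":0,"rz":0},{"x":0,"y":-29,"z":0,"rx":0,"ry":0,"rz":0},{"x":0,"y":-29,"z":0,"rx":0,"ry":0,"rz":0},{"x":0,"y":-29,"z":0,"rx":0,"ry":0,"rz":0},{"x":0,"y":-29,"z":0,"rx":0,"ry":0,"rz":0}]'
python3 -m crank '[{"x":0,"y":-29,"z":0,"rx":0,"ry":0,"rz":0},{"x":0,"y":-29,"z":0,"rx":0,"ry":0,"rz":0},{"x":0,"y":-29,"z":0,"rx":0,"ry":0,"rz":0},{"x":0,"y":-29,"z":0,"rx":0,"ry":0,"rz":0},{"x":0,"y":-20,"z":0,"rx":0,"ry":0,"rz":0}]'
python3 -c "
from rig import robot;print([round(float(q),2) for q in robot.get_state()['qpos']])"
```

```text
time: 2.18
ee_pos: [0.4206, 0.0992, 0.241]
ee_rot: [3.141, -0.0, 3.139]
force: [-0.2, 0.3, -0.7]
gripper_width: 0.0871
grip_force: 0.0
time: 2.6
ee_pos: [0.4196, -0.0455, 0.2409]
ee_rot: [3.14, -0.0, 3.14]
force: [0.9, -0.7, 0.1]
gripper_width: 0.0871
grip_force: 0.0
time: 3.02
ee_pos: [0.4192, -0.1826, 0.241]
ee_rot: [3.141, 0.0, 3.138]
force: [0.1, 0.5, -0.1]
gripper_width: 0.087
grip_force: 0.0
[-0.46, -0.1, 0.73, 1.91, 0.07, 1.31, 1.82]
```

```bash
python3 -m crank '[{"x":-17,"y":-1,"z":0,"rx":0,"ry":0,"rz":0},{"x":-17,"y":-1,"z":0,"rx":0,"ry":0,"rz":0},{"x":-17,"y":-1,"z":0,"rx":0,"ry":0,"rz":0},{"x":-17,"y":-1,"z":0,"rx":0,"ry":0,"rz":0},{"x":-17,"y":-1,"z":0,"rx":0,"ry":0,"rz":0}]'
python3 -m crank '[{"x":-18,"y":-1,"z":0,"rx":0,"ry":0,"rz":0},{"x":-18,"y":-1,"z":0,"rx":0,"ry":0,"rz":0},{"x":-18,"y":-1,"z":0,"rx":0,"ry":0,"rz":0},{"x":-18,"y":-1,"z":0,"rx":0,"ry":0,"rz":0},{"x":-18,"y":-1,"z":0,"rx":0,"ry":0,"rz":0}]'
python3 -m crank '[{"x":0,"y":0,"z":18,"rx":0,"ry":0,"rz":0},{"x":0,"y":0,"z":18,"rx":0,"ry":0,"rz":0},{"x":0,"y":0,"z":18,"rx":0,"ry":0,"rz":0},{"x":0,"y":0,"z":18,"rx":0,"ry":0,"rz":0},{"x":0,"y":0,"z":18,"rx":0,"ry":0,"rz":0}]'
python3 - <<'E'
from rig import robot
import cv2
a=robot.capture("scene")[120:300,220:520];cv2.imwrite("pics/s1.png",cv2.resize(a,None,fx=2.6,fy=2.6))
print(robot.get_state()["qpos"].round(2) if hasattr(robot.get_state()["qpos"],"round") else robot.get_state()["qpos"])
E
```

```text
time: 3.43
ee_pos: [0.5056, -0.185, 0.2408]
ee_rot: [3.141, -0.0, 3.14]
force: [0.3, 0.3, -0.5]
gripper_width: 0.0871
grip_force: 0.0
time: 3.85
ee_pos: [0.5956, -0.19, 0.2408]
ee_rot: [3.141, -0.001, 3.14]
force: [-0.2, 0.3, -0.1]
gripper_width: 0.0869
grip_force: 0.0
time: 4.27
ee_pos: [0.5947, -0.1901, 0.1502]
ee_rot: [3.141, -0.0, 3.14]
force: [0.9, 0.1, 1.0]
gripper_width: 0.0871
grip_force: 0.0
[-0.31  0.47  0.72  1.61 -0.33  1.19  2.05]
```

View pics/s1.png

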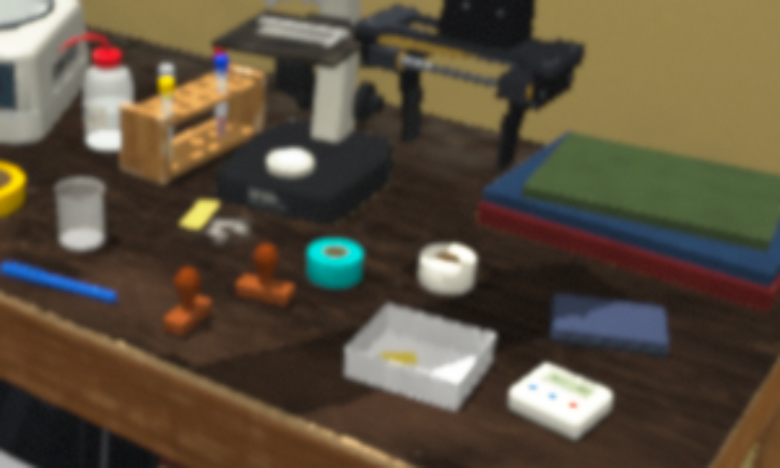

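The picture shows the open fingers (crop (410,140) and (508,155)) straddling the point above the white roll (448,270). Nothing is in the way below. I'll descend and hold.

```bash
python3 -m crank '[{"x":0,"y":0,"z":15,"rx":0,"ry":0,"rz":0},{"x":0,"y":0,"z":15,"rx":0,"ry":0,"rz":0},{"x":0,"y":0,"z":15,"rx":0,"ry":0,"rz":0},{"x":0,"y":0,"z":15,"rx":0,"ry":0,"rz":0},{"x":0,"y":0,"z":15,"rx":0,"ry":0,"rz":0}]'
for i in 1 2 3 4 5 6; do python3 -m crank '[{"x":0,"y":0,"z":0,"rx":0,"ry":0,"rz":0},{"x":0,"y":0,"z":0,"rx":0,"ry":0,"rz":0},{"x":0,"y":0,"z":0,"rx":0,"ry":0,"rz":0},{"x":0,"y":0,"z":0,"rx":0,"ry":0,"rz":0},{"x":0,"y":0,"z":0,"rx":0,"ry":0,"rz":0}]' | head -2; done
python3 -m crank '[{"x":0,"y":0,"z":-20,"rx":0,"ry":0,"rz":0},{"x":0,"y":0,"z":-20,"rx":0,"ry":0,"rz":0},{"x":0,"y":0,"z":-20,"rx":0,"ry":0,"rz":0},{"x":0,"y":0,"z":-20,"rx":0,"ry":0,"rz":0},{"x":0,"y":0,"z":-20,"rx":0,"ry":0,"rz":0}]'
```

```text
time: 4.73
ee_pos: [0.5951, -0.19, 0.0761]
ee_rot: [3.141, 0.0, 3.14]
force: [0.3, -0.6, -0.5]
gripper_width: 0.0869
grip_force: 0.0
time: 5.15
ee_pos: [0.596, -0.1898, 0.0773]
time: 5.57
ee_pos: [0.5956, -0.1895, 0.0762]
time: 5.98
ee_pos: [0.5956, -0.1896, 0.0762]
time: 6.4
ee_pos: [0.5956, -0.1895, 0.0762]
time: 6.82
ee_pos: [0.5955, -0.1896, 0.0762]
time: 7.23
ee_pos: [0.5956, -0.1896, 0.0762]
time: 7.65
ee_pos: [0.5954, -0.1896, 0.1772]
ee_rot: [3.142, -0.0, -3.142]
force: [0.9, 0.6, -0.2]
gripper_width: 0.0872
grip_force: 0.0
```

```bash
python3 -m crank '[{"x":27,"y":0,"z":-8,"rx":0,"ry":0,"rz":0},{"x":28,"y":0,"z":-8,"rx":0,"ry":0,"rz":0},{"x":28,"y":0,"z":-8,"rx":0,"ry":0,"rz":0},{"x":28,"y":0,"z":-8,"rx":0,"ry":0,"rz":0},{"x":28,"y":0,"z":-8,"rx":0,"ry":0,"rz":0}]'
python3 -m crank '[{"x":0,"y":22,"z":0,"rx":0,"ry":0,"rz":0},{"x":0,"y":22,"z":0,"rx":0,"ry":0,"rz":0},{"x":0,"y":22,"z":0,"rx":0,"ry":0,"rz":0},{"x":0,"y":22,"z":0,"rx":0,"ry":0,"rz":0},{"x":0,"y":22,"z":0,"rx":0,"ry":0,"rz":0}]'
python3 -m crank '[{"x":0,"y":0,"z":22,"rx":0,"ry":0,"rz":0},{"x":0,"y":0,"z":22,"rx":0,"ry":0,"rz":0},{"x":0,"y":0,"z":22,"rx":0,"ry":0,"rz":0},{"x":0,"y":0,"z":22,"rx":0,"ry":0,"rz":0},{"x":0,"y":0,"z":22,"rx":0,"ry":0,"rz":0}]'
for i in 1 2 3 4 5 6; do python3 -m crank '[{"x":0,"y":0,"z":0,"rx":0,"ry":0,"rz":0},{"x":0,"y":0,"z":0,"rx":0,"ry":0,"rz":0},{"x":0,"y":0,"z":0,"rx":0,"ry":0,"rz":0},{"x":0,"y":0,"z":0,"rx":0,"ry":0,"rz":0},{"x":0,"y":0,"z":0,"rx":0,"ry":0,"rz":0}]' | head -2; done
```

```text
time: 8.07
ee_pos: [0.4552, -0.1897, 0.2161]
ee_rot: [3.142, -0.0, -3.141]
force: [-0.9, -0.1, 1.1]
gripper_width: 0.0874
grip_force: 0.0
time: 8.48
ee_pos: [0.4563, -0.0786, 0.2164]
ee_rot: [3.141, 0.001, 3.142]
force: [0.1, 0.0, 0.3]
gripper_width: 0.087
grip_force: 0.0
time: 8.9
ee_pos: [0.4565, -0.0797, 0.1054]
ee_rot: [3.141, 0.001, 3.142]
force: [0.5, 0.1, 0.9]
gripper_width: 0.0872
grip_force: 0.0
time: 9.32
ee_pos: [0.4573, -0.0796, 0.1074]
time: 9.73
ee_pos: [0.4566, -0.0795, 0.1063]
time: 10.15
ee_pos: [0.4565, -0.0796, 0.1062]
time: 10.57
ee_pos: [0.4565, -0.0796, 0.1062]
time: 10.98
ee_pos: [0.4566, -0.0796, 0.1062]
time: 11.4
ee_pos: [0.4565, -0.0796, 0.1062]
```

```bash
python3 -m crank '[{"x":0,"y":0,"z":-22,"rx":0,"ry":0,"rz":0},{"x":0,"y":0,"z":-22,"rx":0,"ry":0,"rz":0},{"x":0,"y":0,"z":-22,"rx":0,"ry":0,"rz":0},{"x":0,"y":0,"z":-22,"rx":0,"ry":0,"rz":0},{"x":0,"y":0,"z":-22,"rx":0,"ry":0,"rz":0}]'
python3 -m crank '[{"x":-14,"y":-27,"z":0,"rx":0,"ry":0,"rz":0},{"x":-14,"y":-27,"z":0,"rx":0,"ry":0,"rz":0},{"x":-14,"y":-27,"z":0,"rx":0,"ry":0,"rz":0},{"x":-14,"y":-27,"z":0,"rx":0,"ry":0,"rz":0},{"x":-14,"y":-27,"z":0,"rx":0,"ry":0,"rz":0}]'
python3 -m crank '[{"x":-14,"y":-27,"z":0,"rx":0,"ry":0,"rz":0},{"x":-14,"y":-27,"z":0,"rx":0,"ry":0,"rz":0},{"x":-14,"y":-27,"z":0,"rx":0,"ry":0,"rz":0},{"x":-14,"y":-27,"z":0,"rx":0,"ry":0,"rz":0},{"x":-14,"y":-27,"z":0,"rx":0,"ry":0,"rz":0}]'
python3 -c "
from rig import robot;print([round(float(q),2) for q in robot.get_state()['qpos']])"
```

```text
time: 11.82
ee_pos: [0.4564, -0.0797, 0.2173]
ee_rot: [3.141, 0.0, 3.142]
force: [-0.1, 0.4, -0.1]
gripper_width: 0.0871
grip_force: 0.0
time: 12.23
ee_pos: [0.5273, -0.2156, 0.2162]
ee_rot: [3.141, 0.0, -3.14]
force: [0.3, -0.0, 0.2]
gripper_width: 0.0873
grip_force: 0.0
time: 12.65
ee_pos: [0.5972, -0.3506, 0.2155]
ee_rot: [3.141, -0.001, -3.141]
force: [-0.3, -0.8, 0.3]
gripper_width: 0.087
grip_force: 0.0
[-0.04, 0.6, 0.78, 1.33, -0.41, 1.39, 2.3]
```

```bash
python3 -m crank '[{"x":0,"y":0,"z":17,"rx":0,"ry":0,"rz":0},{"x":0,"y":0,"z":17,"rx":0,"ry":0,"rz":0},{"x":0,"y":0,"z":17,"rx":0,"ry":0,"rz":0},{"x":0,"y":0,"z":17,"rx":0,"ry":0,"rz":0},{"x":0,"y":0,"z":17,"rx":0,"ry":0,"rz":0}]'
python3 -m crank '[{"x":0,"y":0,"z":13,"rx":0,"ry":0,"rz":0},{"x":0,"y":0,"z":13,"rx":0,"ry":0,"rz":0},{"x":0,"y":0,"z":13,"rx":0,"ry":0,"rz":0},{"x":0,"y":0,"z":13,"rx":0,"ry":0,"rz":0},{"x":0,"y":0,"z":13,"rx":0,"ry":0,"rz":0}]'
for i in 1 2 3 4 5 6; do python3 -m crank '[{"x":0,"y":0,"z":0,"rx":0,"ry":0,"rz":0},{"x":0,"y":0,"z":0,"rx":0,"ry":0,"rz":0},{"x":0,"y":0,"z":0,"rx":0,"ry":0,"rz":0},{"x":0,"y":0,"z":0,"rx":0,"ry":0,"rz":0},{"x":0,"y":0,"z":0,"rx":0,"ry":0,"rz":0}]' | head -3; done
python3 -m crank '[{"x":0,"y":0,"z":-20,"rx":0,"ry":0,"rz":0},{"x":0,"y":0,"z":-20,"rx":0,"ry":0,"rz":0},{"x":0,"y":0,"z":-20,"rx":0,"ry":0,"rz":0},{"x":0,"y":0,"z":-20,"rx":0,"ry":0,"rz":0},{"x":0,"y":0,"z":-20,"rx":0,"ry":0,"rz":0}]'
python3 -m crank '[{"x":0,"y":0,"z":-15,"rx":0,"ry":0,"rz":0},{"x":0,"y":0,"z":-15,"rx":0,"ry":0,"rz":0},{"x":0,"y":0,"z":-15,"rx":0,"ry":0,"rz":0},{"x":0,"y":0,"z":-5,"rx":0,"ry":0,"rz":0},{"x":0,"y":0,"z":0,"rx":0,"ry":0,"rz":0}]'
python3 -m crank '[{"x":0,"y":0,"z":0,"rx":0,"ry":0,"rz":0},{"x":0,"y":0,"z":0,"rx":0,"ry":0,"rz":0},{"x":0,"y":0,"z":0,"rx":0,"ry":0,"rz":0},{"x":0,"y":0,"z":0,"rx":0,"ry":0,"rz":0},{"x":0,"y":0,"z":0,"rx":0,"ry":0,"rz":0}]'
```

```text
time: 13.07
ee_pos: [0.5966, -0.3495, 0.13]
ee_rot: [3.141, -0.0, -3.141]
force: [0.2, 0.4, -0.2]
gripper_width: 0.087
grip_force: 0.0
time: 13.48
ee_pos: [0.5968, -0.3496, 0.0653]
ee_rot: [-3.142, 0.0, -3.141]
force: [1.0, -0.2, -0.4]
gripper_width: 0.087
grip_force: 0.0
time: 13.9
ee_pos: [0.597, -0.3499, 0.0671]
ee_rot: [-3.141, 0.001, -3.141]
time: 14.32
ee_pos: [0.5966, -0.3495, 0.0662]
ee_rot: [3.141, 0.0, -3.141]
time: 14.73
ee_pos: [0.5966, -0.3495, 0.0662]
ee_rot: [3.141, -0.0, -3.141]
time: 15.15
ee_pos: [0.5966, -0.3496, 0.0662]
ee_rot: [3.142, -0.0, -3.141]
time: 15.57
ee_pos: [0.5966, -0.3496, 0.0662]
ee_rot: [3.142, -0.0, -3.141]
time: 15.98
ee_pos: [0.5966, -0.3496, 0.0662]
ee_rot: [3.141, 0.0, -3.141]
time: 16.4
ee_pos: [0.5965, -0.3496, 0.1672]
ee_rot: [3.142, 0.0, -3.142]
force: [-0.5, -0.2, -1.0]
gripper_width: 0.0871
grip_force: 0.0
time: 16.82
ee_pos: [0.597, -0.35, 0.2175]
ee_rot: [-3.141, 0.002, -3.141]
force: [0.1, -0.2, -0.3]
gripper_width: 0.087
grip_force: 0.0
time: 17.23
ee_pos: [0.5964, -0.3495, 0.2156]
ee_rot: [3.141, -0.001, -3.141]
force: [-1.1, -0.7, 0.7]
gripper_width: 0.0872
grip_force: 0.0
```

```bash
python3 -c "
from rig import robot;print(robot.finish_job())"
```

```text
the job is handed in; nothing more can be done
None
```

I pointed at the white label roll, the farther stamp and the ink pad in that order, about 2.5 s each, with no contact seen in the force readings; I handed in at about 17 s with the TCP 0.216 m (fingertips about 0.197 m) above the desk, and no verdict was returned.

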